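Hook down the sprung lid of a drying case

TASK

Take the S-hook by its flat grip out of its stand and hook its small end down through the hole in the flat tongue of the drying case's lid. Press the sprung lid down gently with it, turn the hook so that its large end comes round under the pin on the front of the case, and let go, so that the hook alone keeps the lid down. Leave everything else where it is.

Things in the scene. Friction and masses are not known exactly. Their poses are not given: they have to be found in the camera images.
- case: Grey open-topped case, 180 (x) by 220 (y) by 100 mm (z), fixed to the bench, place and yaw vary. Origin: centre of its underside; its -x side is the front. At rest the front edge of its lid stands about 20 mm open.
- lid: Aluminium lid, 188 by 220 by 8 mm. Origin on its hinge axis, 90 mm behind and 100 mm above the case's origin; z up, x and y as the case's when shut. Its tilt is the opening: 0.10 rad at rest, 0 shut, a hard stop. A spring holds it open: pushing the tongue's hole down takes about 4 N to start, 7 to 8 N near shut (0.2 N per mm).
- tongue_mid (a point): Where the hole would be were the tongue straight: (-210, 0, 12) mm in the lid's frame, at the tongue's top face. The flat steel tongue, 4 mm thick, 20 mm wide with a round end, has a 8 mm hole centred in that end; it juts out 40 mm past the case. It swivels stiffly, so the true hole lies up to 8 mm to either side (lid's y) of this point. That is not reported: see or feel for it.
- rivet (a point): Rivet on the lid about which the tongue swivels, 45 mm behind the hole, lid's frame (-165, 0, 12) mm. It takes 6 to 7 N sideways at the hole to swivel the tongue; it stays where it is left.
- catch (a point): Point on the axis of a level steel pin, 6 mm thick, 42 mm long, jutting from the case's front along its -x; the free end is 12 mm farther out. The point is 61 mm above the bench, 30 mm in front of the case (as is the hole), 37 mm to the case's +y of the middle line. With the hook's large end caught under it, the lid stays 0.03 to 0.055 rad open.
- hook: Steel S-hook of 5 mm round bar, all in its x-z plane, 113 mm tall, about 0.1 kg. Origin on the axis of the upright shank, level with its lowest point; z up. At the top the bar bends over to -x (small end), at the bottom to +x (large end). To latch, its +x must finally point along the case's +y, the leg in the hole, the shank outside the tongue's edge.
- hook_grip (a point): Where to grip, hook frame (-5, 0, 95) mm: middle of the upper part of a flat aluminium block, 26 mm (x) by 12 mm (y, to be gripped across), from z = 67 to 113 mm, middle at x = -5 mm.
- hook_tip (a point): Round end of the small end's straight leg, hook frame (-20, 0, 42.5) mm; the leg points down, its axis at x = -20 mm. The small bend is 15 mm wide inside, its underside at z = 65 mm: that comes to bear on the tongue's top.
- hook_bend (a point): Inside bottom of the large end, hook frame (18, 0, 5) mm. That end is 31 mm wide inside; its upturned tip stands at x = 36 mm, top at z = 25.5 mm. Caught, the pin's axis lies 3 mm above this point. Turning the hook about the leg brings the pin's free end into the large end from the side.
- stand: Black slotted stand, 64 (x) by 40 (y) by 42 mm, fixed. The hook stands upright in its slot (7 mm wide, 43 mm long, 32 mm deep, along the stand's x); lift it 40 mm straight up to clear it.
- dish: Clear flat round dish, 90 mm across, 14 mm high. Leave alone.
- cylinder: Clear measuring cylinder on a white foot 68 mm across, 200 mm tall. Leave alone.
- bottle: Brown bottle, 68 mm across, 150 mm tall. Leave alone.
- beaker: Glass beaker, 72 mm across, 85 mm tall. Leave alone.
- vial: Small capped vial, 28 mm across, 50 mm tall. Leave alone.
- spatula: Spatula with wooden handle, 180 mm long, lying flat. Leave alone.
Things that resemble listed ones, but are neither listed nor needed, are in the scene too. Leave any blue, orange or yellow look-alike of the hook alone.

How it is judged:
On the way:
1. the hook's small end is through the tongue's hole and its bend presses the lid down (x of hook_tip in the frame of lid between -0.218 and -0.201 m and y of hook_tip in the frame of lid between -0.015 and 0.015 m and z of hook_tip in the frame of lid below 0.004 m and contact force between hook and lid above 3 N and angle between lid's own z axis and vertical below 0.07 rad), for 0.1 s.
At the end, for the whole second after the job is handed in: The hook's tip is below the tongue at the hole (within about 8 mm along and 15 mm across the lid's middle line), its large end is caught under the pin (inside bottom within 22 mm of the catch point), the hook alone holds the lid below 0.065 rad with a pull above 2 N, and it is still (x of hook_tip in the frame of lid between -0.218 and -0.201 m and y of hook_tip in the frame of lid between -0.015 and 0.015 m and z of hook_tip in the frame of lid below 0.004 m and angle between lid's own z axis and vertical below 0.065 rad and contact force between hook and lid above 2 N and distance between hook_bend and catch below 0.022 m and linear speed of hook below 0.02 m/s and angular speed of hook below 0.2 rad/s); the robot touches nothing.
It fails at once if the hook is forced against the lid or tongue with more than 18 N (contact force between hook and lid above 18 N).
It fails at once if another loose thing is moved more than 20 mm (distance of any of dish, cylinder, bottle, beaker, vial, spatula from where it was at the start of the episode above 0.02 m).
It also fails if it takes over 58 s, if anything falls off the work surface, if the arm or the gripper's body presses on something with over 40 N, if the wrist force passes 120 N, or if a joint passes its speed limit or range.

ROBOT

A 6-joint arm with a two-finger parallel gripper is mounted at the origin on the work surface. World frame = base frame: x ahead of the robot, y to its left, z up, the work surface at z = 0. Lengths are in m, angles in rad, forces in N, time in s.
With the tool pointing down it reaches from about 0.4 to 0.825 m from the base axis. Payload 7 kg.
Tool frame: the origin (TCP) lies on the front face of the gripper's body, between the roots of the fingers; the fingertips stand 66 mm ahead of it and the grasp point (between the pads) lies 47 mm ahead of it; z points along the fingers, y is the line along which they close (so a half turn about z gives the same grasp; the last joint's range is limited). The gripper opens to 88 mm and grips with 3 to 60 N. Pads are 19 mm wide; open, the fingers measure 130 mm over their backs; the gripper's body (78 mm by 193 mm) begins 47 mm behind the grasp point.
Start: joints at [1.506, 0.359, 0.012, 0, -1.224, -0.288], TCP at [0.233, 0.633, 0.292] pointing down, gripper open.
Joint ranges: [-3.07, 3.07], [-1.43, 2.12], [-1.02, 1.25], [-3.03, 1.67], [-3.05, -0], [-3.03, 3.03]. Speed limits (rad/s): [2.39, 2.39, 3.01, 3.14, 3.14, 3.14].

INTERFACE

Orientations are given as [roll, pitch, yaw] about the fixed x, y, z axes, in that order (R = Rz(yaw) Ry(pitch) Rx(roll)).
In Python, from station import arm gives the robot as it stands. The module is installed in compiled form; this text tells all that it offers.
- The arm moves only by the tool move_arm, never from a script. Its argument "increments" is a list of rows, each an object of numbers: "jaw": the gripper command: -1 is shut, 1 is fully open, values between are in proportion; "dx", "dy", "dz": the shift along the tool's x, y, z in m; "twist": the turn about the tool's z in rad. A call has 1 to 12 rows; each row shifts and turns the commanded pose from where the row before left it, along the tool's axes as they then stand; what a row does not reach is not made up. A row lasts 1/12 s, in which the tool goes at most 41.7 mm and 7.16 degrees, less where a joint would pass 70% of its speed; a pose out of reach is approached as far as the arm can. A call is refused whole if a number of a shift passes 0.0417 or a number of a turn 0.125, either way. A call with a gripper value outside its range is refused whole. The fingers move at their own pace and stop on an object; "force" is the grip in N (left out, the last holds). Time passes only in rows, so rows that do not move let the fingers close. It gives the time, the measured TCP pose, the force, the opening and the grip force at its end, in the units of the state.
- arm.get_state(): the state, without advancing time (a new reading comes with each control period).
- arm.grab_frame(name): name is "scene" or "side" or "wrist"; returns the picture (420x560x3 uint8, blue, green, red); there is no depth.
- arm.camera_info(name): a dict with "K" (3x3 intrinsics, pixels), "extrinsics" (4x4, takes a point from camera to world coordinates). Camera axes: x right, y down, z forward; pixel columns grow to the right and rows downward; lengths in m; the calibration is good to about 2 mm. A picture is of the moment at which its call begins: read the wrist's pose just before it. camera_info takes no time and is no camera call; for the wrist camera it gives the pose at the moment of the call.
- arm.job_done(): hands the job in; it is judged then, once.
Trained networks look in the newest picture that a camera, given by its name, has taken for a name from the list of things; names that differ only in an ending like _2 or _b are one class to them, and where a whole thing is asked for, a point or a joint stands for the part that bears it (a point fixed in the world has none). Each returns a list of dicts, best first, with "score" (0 to 1); they miss things now and then, are a little off and sometimes report something else, mostly with a low value. They report only what shows in the picture. A call takes as long as a camera call. They do not tell look-alikes from the thing itself.
- arm.find_in(camera, name): "position" ([x, y, z] in m, in world coordinates, good to about 4 mm: the middle of the surface that is visible of it).
- arm.silhouettes(camera, name): "pixels" (420x560 bool, what is visible of it).
- arm.pinpoint(camera, name): "position" ([x, y, z] in m, in world coordinates, good to about 4 mm: a listed point, or the origin of a listed thing).
The state is a dict: "t": time; "q": joint angles; "qd": joint speeds; "joint_efforts": joint torques, N m; "eef_pos": TCP position; "ee_rot": TCP orientation; "force": force on the tool from outside, world axes, zero at the start; "moment": the same for the moment, N m; "width": finger opening in m; "gripper_force": force on a finger pad.
Only numpy, scipy, OpenCV 4.12 (cv2) and the standard library are available. Lean on these libraries where they do the work, as an engineer would, in place of code of your own. Each camera call takes 0.05 s, during which the arm holds its last target. There are 200 camera calls.

## Working session

There is one attempt and no reset: what is moved stays moved. The work goes in short steps, Python scripts to look and compute and a tool call to move; the robot and the scene stay as the last step left them, time stands still between calls to the robot, and variables do not carry over. Pictures are saved under pics/ and viewed, at most 13 in all, crops included, and the job is handed in when it is done.

Besides the shell and the picture viewer there is one more tool, called after "Call:" by a JSON object that holds its "api" and its "payload". move_arm: Moves the arm, as the interface text tells. Its arguments: {"type":"object","properties":{"increments":{"type":"array"},"force":{"type":"number"}},"required":["increments"]}

```bash
mkdir -p pics
python3 - <<'E'
from station import arm
import cv2,numpy as np
np.set_printoptions(precision=4,suppress=True)
s=arm.get_state();print(s['t'],s['eef_pos'],s['ee_rot'],s['force'])
ims=[]
for c in("scene","side"):
    im=arm.grab_frame(c);ims.append(im);cv2.imwrite(f'pics/{c}0.png',im)
    for n in("hook_grip","hook","hook_tip","hook_bend","tongue_mid","rivet","case","lid","stand"):
        try:
            for r in arm.pinpoint(c,n)[:3]:print(c,n,np.array(r['position']),round(r['score'],2))
        except Exception as e:print(c,n,e)
print(arm.get_state()['t'])
E
```

```text
0.0 [0.2331 0.6331 0.2912] [ 3.14   -0.0001 -0.3529] [ 0.2887 -0.2144  0.0456]
scene hook_grip [ 0.4173 -0.236   0.0948] 0.71
scene hook_grip [ 0.3426 -0.3236  0.0037] 0.68
scene hook_grip [0.3505 0.0144 0.0048] 0.55
scene hook [ 0.3526 -0.2189  0.0085] 0.52
scene hook [ 0.5519 -0.1613  0.0061] 0.51
scene hook [0.4389 0.0019 0.007 ] 0.49
scene hook_tip [0.4012 0.0228 0.0064] 0.62
scene hook_tip [ 0.3479 -0.1694  0.0048] 0.57
scene hook_tip [ 0.5397 -0.1173  0.0051] 0.56
scene hook_bend [ 0.3336 -0.2225  0.0023] 0.62
scene hook_bend [ 0.4262 -0.3613  0.0028] 0.55
scene hook_bend [ 0.4363 -0.0194  0.0025] 0.5
scene tongue_mid [0.5273 0.1908 0.1316] 0.81
scene rivet [0.5691 0.1817 0.1304] 0.8
scene case [0.64   0.1778 0.0003] 0.66
scene lid [0.7328 0.1702 0.0975] 0.64
scene stand [ 0.455  -0.2406 -0.0008] 0.66
scene stand [0.5239 0.1905 0.1318] 0.16
side hook_grip [ 0.3411 -0.3307  0.0072] 0.88
side hook_grip [0.7343 0.1732 0.0937] 0.73
side hook_grip [ 0.4157 -0.2344  0.0926] 0.71
side hook [ 0.4321 -0.3461  0.0023] 0.82
side hook [ 0.3518 -0.2147  0.0085] 0.79
side hook [ 0.5602 -0.1615  0.0073] 0.77
side hook_tip [ 0.3983 -0.3193  0.0106] 0.86
side hook_tip [ 0.5437 -0.1158  0.0062] 0.77
side hook_tip [ 0.4177 -0.2365  0.042 ] 0.49
side hook_bend [ 0.4379 -0.0171  0.0081] 0.8
side hook_bend [ 0.333  -0.2276  0.0122] 0.69
side hook_bend [ 0.4271 -0.3635  0.0043] 0.64
side tongue_mid [0.5264 0.1882 0.1289] 0.92
side tongue_mid [ 0.4639 -0.2407  0.0149] 0.65
side rivet [0.571  0.1856 0.132 ] 0.62
side case [ 0.643   0.1814 -0.    ] 0.88
side case [0.5283 0.2261 0.0592] 0.65
side lid [0.734  0.169  0.0949] 0.77
side stand [ 0.4495 -0.2363  0.0022] 0.61
1.0
```

View pictures.

View pics/scene0.png

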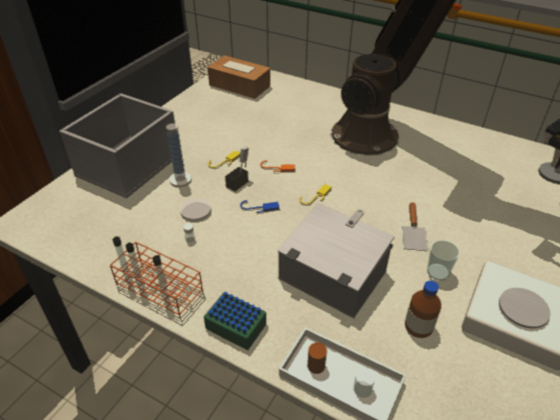

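View pics/side0.png

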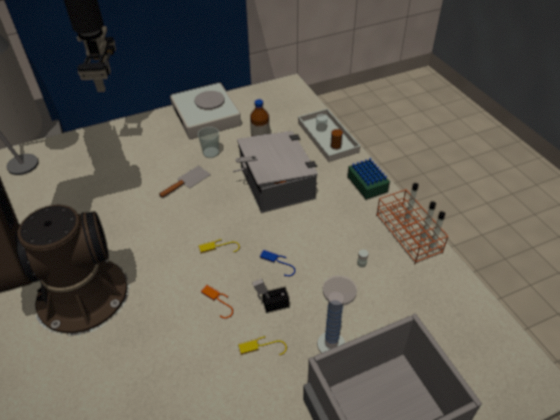

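The upright grey hook in the stand (scene px ~(243,155), stand (237,178); side px (261,287)) fits the description. The yellow (225,160) and (317,195), orange (278,168) and blue (262,207) ones lie flat and are look-alikes. I pass over the tongue first for a look.

Call:
{"api": "move_arm", "payload": {"increments": [{"dx":0.031,"dy":0.025,"dz":-0.003,"jaw":1},{"dx":0.031,"dy":0.025,"dz":-0.003},{"dx":0.031,"dy":0.025,"dz":-0.003},{"dx":0.031,"dy":0.025,"dz":-0.003},{"dx":0.031,"dy":0.025,"dz":-0.003},{"dx":0.031,"dy":0.025,"dz":-0.003},{"dx":0.031,"dy":0.025,"dz":-0.003},{"dx":0.031,"dy":0.025,"dz":-0.003},{"dx":0.031,"dy":0.025,"dz":-0.003},{"dx":0.031,"dy":0.025,"dz":-0.003},{"dx":0.031,"dy":0.025,"dz":-0.003},{"dx":0.031,"dy":0.025,"dz":-0.003}]}}

```text
$.increments[0]: bad value
```

```bash
cat > h.py <<'E'
from station import arm
import cv2,numpy as np
np.set_printoptions(precision=4,suppress=True)
def proj(c,P,info=None):
    i=info or arm.camera_info(c);E=np.array(i['extrinsics']);p=np.linalg.inv(E)@np.append(P,1);u=np.array(i['K'])@p[:3];return u[:2]/u[2]
def back(info,uv,z):
    E=np.array(info['extrinsics']);d=E[:3,:3]@np.linalg.solve(np.array(info['K']),[uv[0],uv[1],1]);o=E[:3,3];return o+d*(z-o[2])/d[2]
def st():
    s=arm.get_state();print('t',s['t'],'p',np.array(s['eef_pos']),'r',np.array(s['ee_rot']),'F',np.array(s['force']),'w',s['width'],'g',s['gripper_force'],'q',np.array(s['q']));return s
def totool(d,yaw):
    return np.array([d[0]*np.cos(yaw)+d[1]*np.sin(yaw),d[0]*np.sin(yaw)-d[1]*np.cos(yaw)])
def see(c,names,png=None,k=2):
    info=arm.camera_info(c);im=arm.grab_frame(c)
    if png:cv2.imwrite('pics/'+png,im)
    for n in names:
        for r in arm.pinpoint(c,n)[:k]:print(c,n,np.array(r['position']),round(r['score'],2),proj(c,r['position'],info))
    return im,info
E
python3 - <<'E'
from h import *
st();im,i=see('wrist',("tongue_mid","rivet","case","lid"),'w1.png');print(np.array(i['extrinsics']))
E
```

```text
t 1.0 p [0.2332 0.6334 0.2922] r [-3.1415  0.     -0.3528] F [ 0.4259 -0.4672  0.4647] w 0.08757750702098831 g 0.0 q [ 1.5061  0.3586  0.0119 -0.     -1.2241 -0.2881]
[[-0.3454 -0.8948 -0.2828  0.3103]
 [-0.9384  0.3297  0.103   0.6047]
 [ 0.0011  0.301  -0.9536  0.3852]
 [ 0.      0.      0.      1.    ]]
```

Call:
{"api": "move_arm", "payload": {"increments": [{"dx":0.031,"dy":0.025,"dz":-0.003,"twist":0,"jaw":1},{"dx":0.031,"dy":0.025,"dz":-0.003,"twist":0,"jaw":1},{"dx":0.031,"dy":0.025,"dz":-0.003,"twist":0,"jaw":1},{"dx":0.031,"dy":0.025,"dz":-0.003,"twist":0,"jaw":1},{"dx":0.031,"dy":0.025,"dz":-0.003,"twist":0,"jaw":1},{"dx":0.031,"dy":0.025,"dz":-0.003,"twist":0,"jaw":1},{"dx":0.031,"dy":0.025,"dz":-0.003,"twist":0,"jaw":1},{"dx":0.031,"dy":0.025,"dz":-0.003,"twist":0,"jaw":1},{"dx":0.031,"dy":0.025,"dz":-0.003,"twist":0,"jaw":1},{"dx":0.031,"dy":0.025,"dz":-0.003,"twist":0,"jaw":1},{"dx":0.031,"dy":0.025,"dz":-0.003,"twist":0,"jaw":1},{"dx":0.031,"dy":0.025,"dz":-0.003,"twist":0,"jaw":1}]}}

```text
t: 2.25
eef_pos: [0.4792, 0.2215, 0.3288]
ee_rot: [-3.141, -0.0, -0.352]
force: [0.1, 0.7, -0.5]
width: 0.087
gripper_force: 0.0
```

Run:
```python
from h import *
st();im,i=see('wrist',("tongue_mid","rivet","case","lid"));
u=proj('wrist',[0.527,0.19,0.13],i);print(u)
x,y=np.clip(u.astype(int),[100,75],[460,345]);cv2.imwrite('pics/w1.png',im);cv2.imwrite('pics/w1c.png',cv2.resize(im[y-75:y+75,x-100:x+100],None,fx=4,fy=4,interpolation=2));print(x-100,y-75)
```

```text
t 2.25 p [0.4792 0.2215 0.3288] r [-3.1408 -0.0004 -0.3524] F [ 0.1205  0.7479 -0.5235] w 0.08699320329591853 g 0.0 q [ 0.8049  0.0919 -0.2528  0.0001 -1.2252  0.4135]
wrist tongue_mid [0.5248 0.1893 0.1335] 0.74 [294.7627 128.078 ]
wrist rivet [0.5672 0.1881 0.1288] 0.55 [277.7784  74.5699]
wrist case [0.6488 0.1805 0.0005] 0.64 [257.5252  -0.3261]
[292.8239 125.3311]
192 50
```

View pics/w1c.png

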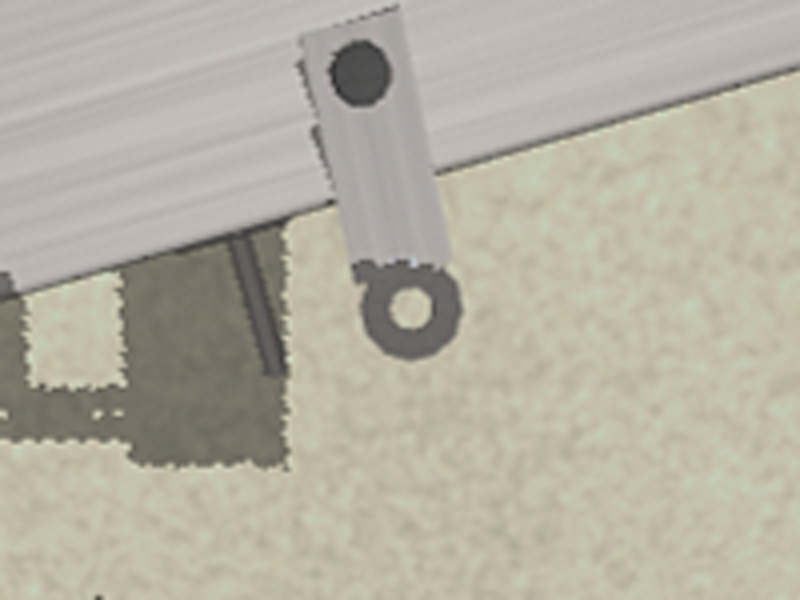

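The crop shows rivet at crop (360,73), hole at (411,308), pin from (240,240) to its free end (277,370), and the lid's front edge from (0,300) to (800,68).

Run:
```python
from h import *
i=arm.camera_info('wrist')
f=lambda x,y:(192+x/4-.4,50+y/4-.4)
H=back(i,f(411,308),.132);R=back(i,f(360,73),.130)
a=back(i,f(0,300),.125);b=back(i,f(800,68),.125)
p=back(i,f(277,370),.063);p0=back(i,f(240,240),.063)
print('hole',H,'rivet',R,'pin end',p,p0)
e=a-b;yaw=np.arctan2(e[1],e[0])-np.pi/2;print('yaw edge',yaw,'yaw pin',np.arctan2(*(p0-p)[1::-1]))
for yw in (yaw,np.arctan2(*(p0-p)[1::-1])):
    c,s=np.cos(yw),np.sin(yw);Ri=np.array([[c,s],[-s,c]])
    print('hole-rivet',Ri@(H-R)[:2],'hole-pinend',Ri@(H-p)[:2],'case-hole',Ri@(np.array([.641,.179])-H[:2]))
s=st();print('to hook', totool(np.array([.417,-.236])-s['eef_pos'][:2],s['ee_rot'][2]))
```

```text
hole [0.5252 0.1906 0.132 ] rivet [0.57   0.1851 0.13  ] pin end [0.5152 0.2262 0.063 ] [0.5477 0.2233 0.063 ]
yaw edge -0.08225141584002027 yaw pin -0.08803097302485463
hole-rivet [-0.045   0.0019] hole-pinend [ 0.0129 -0.0346] case-hole [ 0.1163 -0.0021]
hole-rivet [-0.0451  0.0016] hole-pinend [ 0.0131 -0.0345] case-hole [ 0.1163 -0.0014]
t 2.5 p [0.4787 0.2231 0.3282] r [-3.1413  0.     -0.3541] F [-0.2843 -0.3153  0.7131] w 0.08777817571825093 g 0.0 q [ 0.8076  0.093  -0.2527 -0.0002 -1.2248  0.4092]
to hook [0.1013 0.452 ]
```

Call:
{"api": "move_arm", "payload": {"increments": [{"dx":0.0085,"dy":0.0377,"dz":0,"twist":0,"jaw":1},{"dx":0.0085,"dy":0.0377,"dz":0,"twist":0,"jaw":1},{"dx":0.0085,"dy":0.0377,"dz":0,"twist":0,"jaw":1},{"dx":0.0085,"dy":0.0377,"dz":0,"twist":0,"jaw":1},{"dx":0.0085,"dy":0.0377,"dz":0,"twist":0,"jaw":1},{"dx":0.0085,"dy":0.0377,"dz":0,"twist":0,"jaw":1},{"dx":0.0085,"dy":0.0377,"dz":0,"twist":0,"jaw":1},{"dx":0.0085,"dy":0.0377,"dz":0,"twist":0,"jaw":1},{"dx":0.0085,"dy":0.0377,"dz":0,"twist":0,"jaw":1},{"dx":0.0085,"dy":0.0377,"dz":0,"twist":0,"jaw":1},{"dx":0.0085,"dy":0.0377,"dz":0,"twist":0,"jaw":1},{"dx":0.0085,"dy":0.0377,"dz":0,"twist":0,"jaw":1}]}}

```text
t: 3.5
eef_pos: [0.4181, -0.2369, 0.3284]
ee_rot: [-3.141, -0.001, -0.35]
force: [0.7, 1.1, 0.5]
width: 0.0875
gripper_force: 0.0
```

Call:
{"api": "move_arm", "payload": {"increments": [{"dx":0,"dy":0,"dz":0,"twist":0.12,"jaw":1},{"dx":0,"dy":0,"dz":0,"twist":0.12,"jaw":1},{"dx":0,"dy":0,"dz":0,"twist":0.12,"jaw":1},{"dx":0,"dy":0,"dz":0,"twist":0.12,"jaw":1},{"dx":0,"dy":0,"dz":0,"twist":0.12,"jaw":1},{"dx":0,"dy":0,"dz":0,"twist":0.12,"jaw":1},{"dx":0,"dy":0,"dz":0,"twist":0.12,"jaw":1},{"dx":0,"dy":0,"dz":0,"twist":0.12,"jaw":1},{"dx":0,"dy":0,"dz":0,"twist":0.12,"jaw":1},{"dx":0,"dy":0,"dz":0,"twist":0.12,"jaw":1},{"dx":0,"dy":0,"dz":0,"twist":0.12,"jaw":1},{"dx":0,"dy":0,"dz":0,"twist":0.12,"jaw":1}]}}

```text
t: 4.5
eef_pos: [0.4188, -0.2351, 0.3281]
ee_rot: [3.142, 0.0, -1.796]
force: [-0.0, -0.6, 0.3]
width: 0.0875
gripper_force: 0.0
```

Call:
{"api": "move_arm", "payload": {"increments": [{"dx":0,"dy":0,"dz":0,"twist":0.12,"jaw":1},{"dx":0,"dy":0,"dz":0,"twist":0.12,"jaw":1},{"dx":0,"dy":0,"dz":0,"twist":0.12,"jaw":1},{"dx":0,"dy":0,"dz":0,"twist":0.12,"jaw":1},{"dx":0,"dy":0,"dz":0,"twist":0.12,"jaw":1},{"dx":0,"dy":0,"dz":0,"twist":0.12,"jaw":1},{"dx":0,"dy":0,"dz":0,"twist":0.12,"jaw":1},{"dx":0,"dy":0,"dz":0,"twist":0.12,"jaw":1},{"dx":0,"dy":0,"dz":0,"twist":0.12,"jaw":1},{"dx":0,"dy":0,"dz":0,"twist":0.12,"jaw":1},{"dx":0,"dy":0,"dz":0,"twist":0.12,"jaw":1},{"dx":0,"dy":0,"dz":0,"twist":0.12,"jaw":1}]}}

```text
t: 5.5
eef_pos: [0.4188, -0.2351, 0.3281]
ee_rot: [3.142, -0.0, 3.047]
force: [-0.5, -1.4, 1.2]
width: 0.0876
gripper_force: 0.0
```

Run:
```python
from h import *
st();im,i=see('wrist',("hook_grip","stand"),'w2.png')
u=proj('wrist',[0.43,-0.238,0.07],i);print(u)
x,y=np.clip(u.astype(int),[133,100],[427,320]);cv2.imwrite('pics/w2c.png',cv2.resize(im[y-100:y+100,x-133:x+133],None,fx=3,fy=3,interpolation=2));print(x-133,y-100)
```

```text
t 5.5 p [ 0.4188 -0.2351  0.3281] r [ 3.1415 -0.0001  3.0469] F [-0.5197 -1.4097  1.1991] w 0.0875647907622657 g 0.0 q [-0.1008  0.0086 -0.3434 -0.0001 -1.2189 -1.5646]
wrist hook_grip [ 0.4961 -0.088   0.0044] 0.95 [402.1906 213.2778]
wrist hook_grip [0.3496 0.0123 0.0043] 0.82 [495.0491  80.3453]
wrist stand [ 0.4588 -0.2384  0.0005] 0.73 [278.1482 194.5281]
[276.003  186.4985]
143 86
```

View pics/w2c.png

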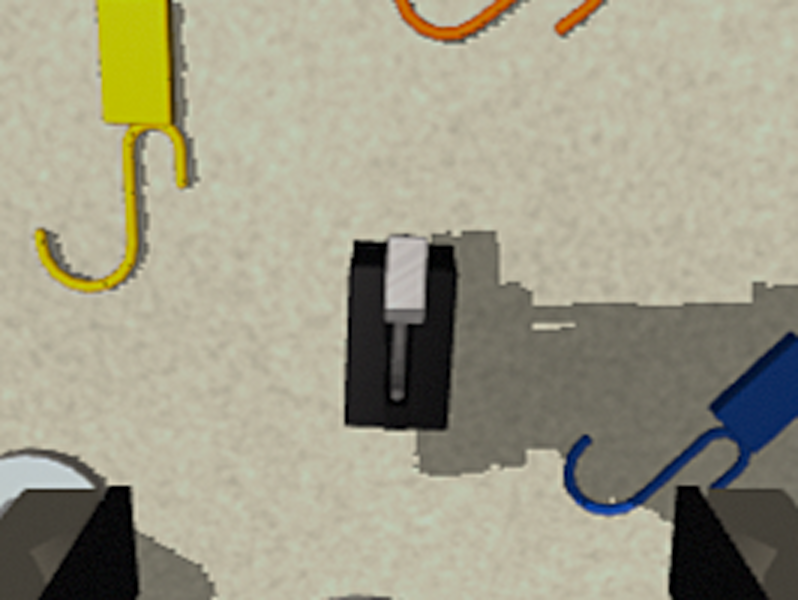

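The crop shows the grey-white hook standing in the black stand: block top at crop (386–427, 236–310), middle (406,273), upturned large tip at (398,395), with the coloured look-alikes lying flat around it. That upright one is the one to take.

Run:
```python
from h import *
i=arm.camera_info('wrist')
f=lambda x,y:(143+x/3-.33,86+y/3-.33)
B=back(i,f(406,273),.123);T=back(i,f(398,395),.0345)
c=[back(i,f(*p),.123) for p in((387,236),(427,237),(424,310),(386,309))]
print('block',B,'tip',T,'dist',np.linalg.norm((T-B)[:2]),'yaw tip',np.arctan2(*(T-B)[1::-1]))
print('sides',[np.linalg.norm(c[k]-c[k-1]) for k in range(4)],'yaw block',np.arctan2(*(c[2]+c[3]-c[0]-c[1])[1::-1]))
s=st();d=B[:2]-s['eef_pos'][:2];print(totool(d,s['ee_rot'][2]),'dz',s['eef_pos'][2]-.047-.105)
```

```text
block [ 0.4073 -0.2343  0.123 ] tip [ 0.4758 -0.2432  0.0345] dist 0.06904290041894318 yaw tip -0.12814975791464453
sides [np.float64(0.021351665313178787), np.float64(0.011298918713846034), np.float64(0.021371826767225228), np.float64(0.01096375007551517)] yaw block -0.11195279819862179
t 5.65 p [ 0.4186 -0.2354  0.3281] r [3.1415 0.     3.0555] F [-0.672  -0.8822 -0.2131] w 0.08730507004601998 g 0.0 q [-0.1015  0.0085 -0.3434 -0.0001 -1.2188 -1.5554]
[0.0114 0.0001] dz 0.17611919460268793
```

```bash
python3 - <<'E'
from h import *
from scipy.optimize import least_squares
i=arm.camera_info('wrist')
f=lambda x,y:(143+x/3-.33,86+y/3-.33)
obs=np.array([f(*p) for p in((387,236),(427,237),(424,310),(386,309),(398,395))])
def mod(p):
    x,y,yaw,l=p;m=np.array([[-18,-6,113],[-18,6,113],[8,6,113],[8,-6,113],[36,0,24.]])*1e-3
    c=np.array([18,0,20.5])*1e-3;d=m-c;cl,sl=np.cos(l),np.sin(l)
    X=d[:,0]*cl-d[:,2]*sl+c[0];Z=d[:,0]*sl+d[:,2]*cl+c[2]+.010
    return np.array([proj(0,[x+a*np.cos(yaw)-b*np.sin(yaw),y+a*np.sin(yaw)+b*np.cos(yaw),z],i) for a,b,z in zip(X,m[:,1],Z)])
for l0 in(None,0.):
    if l0 is None:r=least_squares(lambda p:(mod(p)-obs).ravel(),[.44,-.238,-.1,0.1]);P=r.x
    else:r=least_squares(lambda p:(mod([*p,0])-obs).ravel(),[.44,-.238,-.1]);P=[*r.x,0]
    print(P,r.cost);print((mod(P)-obs)*3)
E
python3 - <<'E'
import cv2
im=cv2.imread('pics/w2.png')[150:230,240:310]
s=cv2.imread('pics/side0.png')[270:315,240:300]
o=cv2.resize(im,(525,600),interpolation=2)
cv2.imwrite('pics/c3.png',cv2.hconcat([o[:400,:],cv2.resize(s,(275,206)).copy() if 0 else cv2.copyMakeBorder(cv2.resize(s,(275,206)),0,194,0,0,0)]))
E
```

```text
[ 0.4408 -0.2385 -0.127   0.2988] 12.781575674909226
[[ 0.3619 -7.9309]
 [ 0.9144 -7.2796]
 [ 0.4279  7.5959]
 [-2.0981  6.9829]
 [ 0.5024  1.3834]]
[np.float64(0.41582759530570174), np.float64(-0.23542354545999414), np.float64(-0.1232680235500657), 0] 253.66147981902486
[[ -1.0887   3.791 ]
 [  1.327    4.3589]
 [  0.3535  19.5382]
 [ -2.9897  19.0443]
 [  3.1131 -61.3711]]
```

View pics/c3.png

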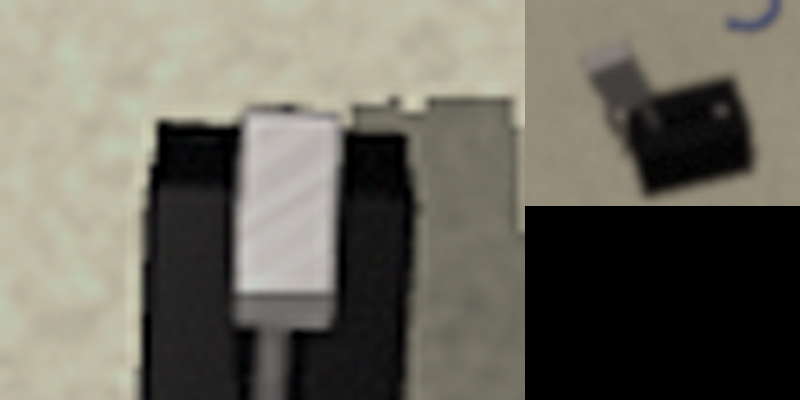

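The side crop shows the block leaning back (about 17°) toward the hook's -x. I'll refit with the lower edge of the block and then upright it while it is still in the slot.

Run:
```python
from h import *
from scipy.optimize import least_squares
i=arm.camera_info('wrist');cs=arm.camera_info('side')
g=lambda x,y:(240+x/7.5-.4,150+y/7.5-.4)
h=lambda x,y:(240+(x-525)*60/275-.4,270+y*45/206-.4)
obs=np.array([g(243,107),g(341,116),g(333,299),g(236,292),g(233,324),g(331,331),(143+398/3,86+395/3),h(583,68),h(630,40)])
m=np.array([[-18,6,113],[-18,-6,113],[8,-6,113],[8,6,113],[8,6,67],[8,-6,67],[36,0,24.],[-18,6,113],[8,6,113]])*1e-3
# image right = tool y; tool x=-hook x -> tool y = hook y? check sign by fit
def mod(p,sg):
    x,y,z0,yaw,l=p;c=np.array([18,0,20.5])*1e-3;d=m-c;cl,sl=np.cos(l),np.sin(l)
    X=d[:,0]*cl-d[:,2]*sl+c[0];Z=d[:,0]*sl+d[:,2]*cl+c[2]+z0;Y=m[:,1]*sg
    return np.array([proj(0,[x+a*np.cos(yaw)-b*np.sin(yaw),y+a*np.sin(yaw)+b*np.cos(yaw),z],ii) for a,b,z,ii in zip(X,Y,Z,[i]*7+[cs]*2)])
for sg in(1,-1):
  for n in (7,9):
    r=least_squares(lambda p:(mod(p,sg)-obs)[:n].ravel(),[.44,-.238,.01,-.1,.3]);print(sg,n,r.x,r.cost);print((mod(r.x,sg)-obs).T)
    x,y,z0,yaw,l=r.x;X=-.023*np.cos(l)-.0745*np.sin(l)+.018;print('grip',x+X*np.cos(yaw),y+X*np.sin(yaw),z0+.0205-.023*np.sin(l)+.0745*np.cos(l))
```

```text
1 7 [ 0.5304 -0.2469 -0.245  -0.1302  0.6326] 356.95024782800675
[[  9.8515 -10.3047  -9.8369  10.2851   9.7494 -10.0156   0.286   26.8542
   23.6264]
 [  6.1836   4.6744  -5.4296  -4.1862   1.0317  -0.1883  -2.1159  50.5904
   51.9396]]
grip 0.4862000481680737 -0.24114839862253426 -0.17799765654735786
1 9 [ 0.4475 -0.2387 -0.0073 -0.1303  0.3235] 499.7256037834713
[[ 13.4809 -12.3188 -12.4302  13.2527  12.2261 -12.0538   0.1345   0.9398
    0.2234]
 [ -0.3876  -2.1481   1.0305   2.513    0.395   -1.0204   0.4294   2.688
    4.3986]]
grip 0.42027183975788346 -0.23515970800727987 0.07650648869544172
-1 7 [ 0.4562 -0.2399 -0.0316 -0.1278  0.3581] 3.1598856825432
[[ 0.7305 -0.5549 -0.4763  0.6322  1.0959 -1.4778  0.0088  5.1043  4.1711]
 [-0.0668 -0.7775  0.2649  0.7169  0.0566 -0.4508  0.2594 12.2354 13.8067]]
grip 0.426795187916701 -0.23607761831026292 0.05056250956124207
-1 9 [ 0.4389 -0.2381  0.0171 -0.126   0.2912] 21.964480061792678
[[-0.0891  0.6943  0.5905 -0.3082  0.4357 -0.5889  0.0896 -0.7796 -1.1775]
 [-2.0423 -2.6916  2.9246  3.3206 -0.23   -0.6958  0.6786  0.989   2.736 ]]
grip 0.4136536186307466 -0.2348568170466968 0.10233354483153864
```

Run:
```python
from h import *
for c in('side','scene'):
    arm.grab_frame(c)
    for r in arm.pinpoint(c,'cylinder')[:2]:print(c,np.array(r['position']),r['score'])
s=st();print(totool(np.array([.415,-.2355])-s['eef_pos'][:2],s['ee_rot'][2]))
```

```text
side [ 0.5332 -0.4044  0.0004] 0.75
scene [ 0.5285 -0.4038  0.0002] 0.68
t 5.85 p [ 0.4183 -0.2361  0.3282] r [3.1416 0.0001 3.0537] F [1.0203 0.4314 0.4216] w 0.08753261889038395 g 0.0 q [-0.103   0.0085 -0.3433 -0.     -1.2189 -1.5556]
[0.0033 0.0003]
```

Call:
{"api": "move_arm", "payload": {"increments": [{"dx":0.0033,"dy":0,"dz":0.02,"twist":0.035,"jaw":1},{"dx":0,"dy":0,"dz":0.03,"twist":0,"jaw":1},{"dx":0,"dy":0,"dz":0.03,"twist":0,"jaw":1},{"dx":0,"dy":0,"dz":0.03,"twist":0,"jaw":1},{"dx":0,"dy":0,"dz":0.03,"twist":0,"jaw":1},{"dx":0,"dy":0,"dz":0.03,"twist":0,"jaw":1},{"dx":0,"dy":0,"dz":0.014,"twist":0,"jaw":0.3},{"dx":0,"dy":0,"dz":0,"twist":0,"jaw":-0.3},{"dx":0,"dy":0,"dz":0,"twist":0,"jaw":-0.5},{"dx":0,"dy":0,"dz":0,"twist":0,"jaw":-0.6},{"dx":0,"dy":0,"dz":0,"twist":0,"jaw":-1},{"dx":0,"dy":0,"dz":0,"twist":0,"jaw":-1}], "force": 5}}

```text
t: 6.85
eef_pos: [0.4156, -0.2362, 0.1455]
ee_rot: [-3.142, 0.003, 3.016]
force: [0.2, -0.5, -0.2]
width: 0.0533
gripper_force: 0.0
```

Run:
```python
from h import *
st();im,i=see('wrist',(),'w4.png');s,_=see('side',("hook_grip","hook","hook_bend"),'s4.png')
a=im[210:410,130:430];b=cv2.resize(s[250:330,220:320],(400,320),interpolation=2)
a=cv2.resize(a,(400,267));cv2.imwrite('pics/c4.png',np.vstack([a,b]))
```

```text
t 6.85 p [ 0.4156 -0.2362  0.1455] r [-3.1415  0.0026  3.0158] F [ 0.1649 -0.4682 -0.1761] w 0.053310920730924055 g 0.0 q [-0.104   0.1893 -0.6083  0.0002 -0.7707 -1.5928]
side hook_grip [0.3461 0.0129 0.005 ] 0.78 [204.6476 248.2251]
side hook_grip [ 0.3066 -0.1347  0.0076] 0.71 [207.7592 291.7116]
side hook [0.373  0.3014 0.0001] 0.67 [184.8244 183.772 ]
side hook [ 0.4344 -0.3457  0.0059] 0.63 [284.9708 339.4414]
side hook_bend [ 0.4287 -0.3634  0.004 ] 0.53 [285.8538 346.6912]
side hook_bend [ 0.5364 -0.1694  0.0072] 0.52 [292.3572 272.2747]
```

View pics/c4.png

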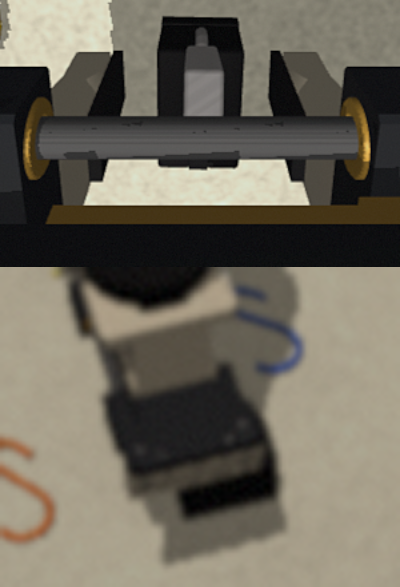

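The wrist view shows the block centred between the still-closing fingers; finish closing.

Call:
{"api": "move_arm", "payload": {"increments": [{"dx":0,"dy":0,"dz":0,"twist":0,"jaw":-1},{"dx":0,"dy":0,"dz":0,"twist":0,"jaw":-1},{"dx":0,"dy":0,"dz":0,"twist":0,"jaw":-1},{"dx":0,"dy":0,"dz":0,"twist":0,"jaw":-1},{"dx":0,"dy":0,"dz":0,"twist":0,"jaw":-1},{"dx":0,"dy":0,"dz":0,"twist":0,"jaw":-1},{"dx":0,"dy":0,"dz":0,"twist":0,"jaw":-1},{"dx":0,"dy":0,"dz":0,"twist":0,"jaw":-1},{"dx":0,"dy":0,"dz":0,"twist":0,"jaw":-1},{"dx":0,"dy":0,"dz":0,"twist":0,"jaw":-1}], "force": 5}}

```text
t: 7.93
eef_pos: [0.4147, -0.2361, 0.1441]
ee_rot: [-3.142, -0.0, 3.015]
force: [-1.0, 1.2, 1.5]
width: 0.0118
gripper_force: 5.0
```

Call:
{"api": "move_arm", "payload": {"increments": [{"dx":-0.0025,"dy":0,"dz":-0.0017,"twist":0,"jaw":-1},{"dx":-0.0025,"dy":0,"dz":-0.0016,"twist":0,"jaw":-1},{"dx":-0.0026,"dy":0,"dz":-0.0014,"twist":0,"jaw":-1},{"dx":-0.0027,"dy":0,"dz":-0.0013,"twist":0,"jaw":-1},{"dx":-0.0027,"dy":0,"dz":-0.0012,"twist":0,"jaw":-1},{"dx":0,"dy":0,"dz":0,"twist":0,"jaw":-1}]}}

```text
t: 8.43
eef_pos: [0.4285, -0.2378, 0.1516]
ee_rot: [-3.142, 0.001, 3.016]
force: [-0.9, 2.2, -0.3]
width: 0.012
gripper_force: 5.0
```

Call:
{"api": "move_arm", "payload": {"increments": [{"dx":-0.0027,"dy":0,"dz":-0.001,"twist":0,"jaw":-1},{"dx":-0.0027,"dy":0,"dz":-0.0009,"twist":0,"jaw":-1},{"dx":-0.0027,"dy":0,"dz":-0.0008,"twist":0,"jaw":-1},{"dx":0,"dy":0,"dz":0,"twist":0,"jaw":-1},{"dx":0,"dy":0,"dz":0,"twist":0,"jaw":-1}]}}

```text
t: 8.85
eef_pos: [0.4364, -0.2389, 0.1542]
ee_rot: [-3.142, 0.001, 3.016]
force: [-1.0, 1.2, -0.8]
width: 0.0119
gripper_force: 5.0
```

Run:
```python
from h import *
st();im,i=see('wrist',(),'w5.png')
cv2.imwrite('pics/c5.png',cv2.resize(im[190:340,180:380],(800,600),interpolation=2))
```

```text
t 8.85 p [ 0.4364 -0.2389  0.1542] r [-3.1415  0.0011  3.0155] F [-0.9969  1.1854 -0.7821] w 0.011871038596479833 g 4.995681792497635 q [-0.105   0.2076 -0.5567  0.0001 -0.8054 -1.592 ]
```

View pics/c5.png

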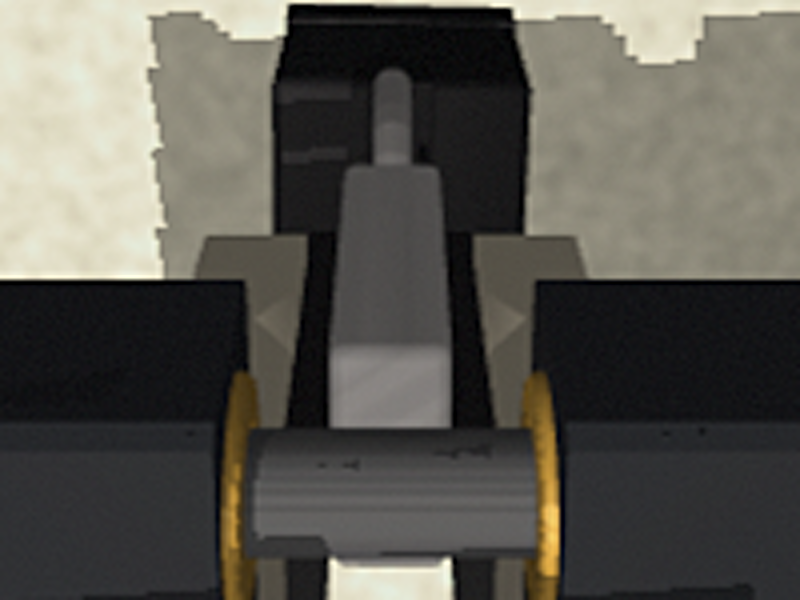

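```bash
cat > fit.py <<'E'
from h import *
from scipy.optimize import least_squares
def fit(obs,info=None):
    # obs: corner px (left,right) of top edge, bottom edge of block's -x face; returns lean and hook origin in tool-plane coords
    i=info or arm.camera_info('wrist');s=arm.get_state();yaw=s['ee_rot'][2]+np.pi;p=np.array(s['eef_pos'])
    ex=np.array([np.cos(yaw),np.sin(yaw),0]);ey=np.array([-np.sin(yaw),np.cos(yaw),0]);ez=np.array([0,0,1])
    m=np.array([[-18,1,113],[-18,-1,113],[-18,-1,67],[-18,1,67]])*1e-3;m[:,1]*=6
    def mod(q):
        gx,gz,gy,l=q;c,sn=np.cos(l),np.sin(l);g=p-.047*ez+gy*ey
        d=m-np.array([gx,0,gz])
        return np.array([proj(0,g+ex*(a*c-b*sn)+ez*(a*sn+b*c)+ey*y,i) for a,b,y in zip(d[:,0],d[:,2],m[:,1])])
    r=least_squares(lambda q:(mod(q)-obs).ravel(),[-.005,.095,0,0]);print('gx,gz,gy,lean',r.x,'res',(mod(r.x)-obs).ravel());return r.x
E
python3 - <<'E'
from fit import *
f=lambda x,y:(180+x/4-.4,190+y/4-.4)
fit(np.array([f(330,345),f(450,345),f(438,167),f(345,167)]))
E
```

```text
gx,gz,gy,lean [-0.3312  0.1019 -0.0006 -1.1271] res [ 19.7585  -4.5873 -19.4091  -4.5947 -16.3265   4.6487  15.9713   4.6549]
```

```bash
sed -i 's/\[-18,1,113\],\[-18,-1,113\],\[-18,-1,67\],\[-18,1,67\]/[-18,-1,113],[-18,1,113],[-18,1,67],[-18,-1,67]/' fit.py
python3 - <<'E'
from fit import *
f=lambda x,y:(180+x/4-.4,190+y/4-.4)
fit(np.array([f(330,345),f(450,345),f(438,167),f(345,167)]))
E
```

```text
gx,gz,gy,lean [-0.0064  0.0999 -0.0004 -0.0071] res [ 0.0636 -0.0115  0.1844  0.0133 -0.2688  0.0064 -0.0554 -0.0088]
```

Call:
{"api": "move_arm", "payload": {"increments": [{"dx":0,"dy":0,"dz":0,"twist":0,"jaw":-1},{"dx":0,"dy":0,"dz":0,"twist":0,"jaw":-1},{"dx":0,"dy":0,"dz":-0.01,"twist":0,"jaw":-1},{"dx":0,"dy":0,"dz":-0.015,"twist":0,"jaw":-1},{"dx":0,"dy":0,"dz":-0.015,"twist":0,"jaw":-1},{"dx":0,"dy":0,"dz":-0.015,"twist":0,"jaw":-1},{"dx":0,"dy":0,"dz":-0.02,"twist":0,"jaw":-1},{"dx":0,"dy":0,"dz":-0.025,"twist":0,"jaw":-1},{"dx":0,"dy":0,"dz":-0.025,"twist":0,"jaw":-1},{"dx":0,"dy":0,"dz":-0.01,"twist":0,"jaw":-1},{"dx":0,"dy":0,"dz":0,"twist":0,"jaw":-1}], "force": 45}}

```text
t: 9.82
eef_pos: [0.4368, -0.2395, 0.2925]
ee_rot: [-3.14, 0.006, 3.016]
force: [0.8, -0.6, -0.0]
width: 0.0118
gripper_force: 45.0
```

Call:
{"api": "move_arm", "payload": {"increments": [{"dx":-0.002,"dy":0.0372,"dz":0,"twist":0,"jaw":-1},{"dx":-0.002,"dy":0.0372,"dz":0,"twist":0,"jaw":-1},{"dx":-0.002,"dy":0.0372,"dz":0,"twist":0,"jaw":-1},{"dx":-0.002,"dy":0.0372,"dz":0,"twist":0,"jaw":-1},{"dx":-0.002,"dy":0.0372,"dz":0,"twist":0,"jaw":-1},{"dx":-0.002,"dy":0.0372,"dz":0,"twist":0,"jaw":-1},{"dx":-0.002,"dy":0.0372,"dz":0,"twist":0,"jaw":-1},{"dx":-0.002,"dy":0.0372,"dz":0,"twist":0,"jaw":-1},{"dx":-0.002,"dy":0.0372,"dz":0,"twist":0,"jaw":-1},{"dx":-0.002,"dy":0.0372,"dz":0,"twist":0,"jaw":-1},{"dx":-0.002,"dy":0.0372,"dz":0,"twist":0,"jaw":-1},{"dx":-0.002,"dy":0.0372,"dz":0,"twist":0,"jaw":-1}]}}

```text
t: 10.82
eef_pos: [0.5153, 0.2025, 0.288]
ee_rot: [-3.14, -0.001, 3.015]
force: [0.4, 0.1, -1.0]
width: 0.0119
gripper_force: 45.0
```

Call:
{"api": "move_arm", "payload": {"increments": [{"dx":0,"dy":0,"dz":0,"twist":-0.12,"jaw":-1},{"dx":0,"dy":0,"dz":0,"twist":-0.12,"jaw":-1},{"dx":0,"dy":0,"dz":0,"twist":-0.12,"jaw":-1},{"dx":0,"dy":0,"dz":0,"twist":-0.12,"jaw":-1},{"dx":0,"dy":0,"dz":0,"twist":-0.12,"jaw":-1},{"dx":0,"dy":0,"dz":0,"twist":-0.12,"jaw":-1},{"dx":0,"dy":0,"dz":0,"twist":-0.12,"jaw":-1},{"dx":0,"dy":0,"dz":0,"twist":-0.12,"jaw":-1},{"dx":0,"dy":0,"dz":0,"twist":-0.12,"jaw":-1},{"dx":0,"dy":0,"dz":0,"twist":-0.12,"jaw":-1}]}}

```text
t: 11.65
eef_pos: [0.5153, 0.2006, 0.2878]
ee_rot: [3.141, -0.002, -2.062]
force: [1.1, 0.0, 0.3]
width: 0.0119
gripper_force: 45.0
```

Call:
{"api": "move_arm", "payload": {"increments": [{"dx":0,"dy":0,"dz":0,"twist":-0.12,"jaw":-1},{"dx":0,"dy":0,"dz":0,"twist":-0.12,"jaw":-1},{"dx":0,"dy":0,"dz":0,"twist":-0.12,"jaw":-1},{"dx":0,"dy":0,"dz":0,"twist":-0.12,"jaw":-1},{"dx":0,"dy":0,"dz":0,"twist":-0.12,"jaw":-1},{"dx":0,"dy":0,"dz":0,"twist":-0.12,"jaw":-1},{"dx":0,"dy":0,"dz":0,"twist":-0.12,"jaw":-1},{"dx":0,"dy":0,"dz":0,"twist":-0.12,"jaw":-1},{"dx":0,"dy":0,"dz":0,"twist":-0.12,"jaw":-1},{"dx":0,"dy":0,"dz":0,"twist":-0.12,"jaw":-1},{"dx":0,"dy":0,"dz":0,"twist":0,"jaw":-1}]}}

```text
t: 12.57
eef_pos: [0.5154, 0.2007, 0.2879]
ee_rot: [3.14, 0.0, -0.862]
force: [0.0, -0.7, -1.2]
width: 0.0117
gripper_force: 45.0
```

Run:
```python
from h import *
st();im,i=see('wrist',('hook_tip','tongue_mid'),'w6.png')
cv2.imwrite('pics/c6.png',im[:400])
```

```text
t 12.5667 p [0.5154 0.2007 0.2879] r [ 3.1399  0.     -0.8625] F [ 0.0024 -0.6803 -1.2107] w 0.011726626262274794 g 44.9949449300766 q [ 0.7254  0.1626 -0.2647 -0.0001 -1.1452 -0.017 ]
wrist hook_tip [0.4007 0.0252 0.008 ] 0.59 [473.9139 115.2043]
wrist hook_tip [ 0.6878  0.4216 -0.0013] 0.36 [ 34.3937 218.0881]
wrist tongue_mid [0.5265 0.1871 0.1312] 0.91 [276.697  184.9136]
```

View pics/c6.png

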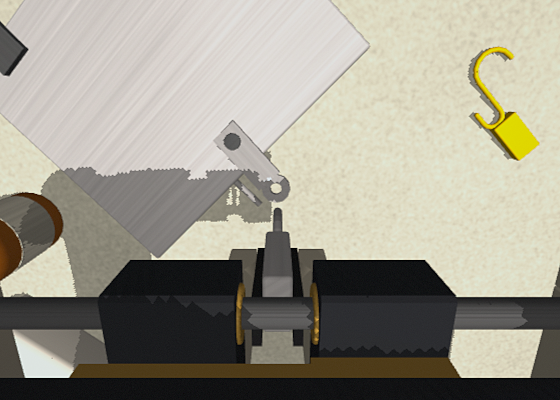

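The view shows the hole at (277,187), the hook's leg at column 277 reaching up to row ~207, pin near (248,190), block's -x face below: laterally aligned.

Run:
```python
from h import *
i=arm.camera_info('wrist');s=arm.get_state();p=np.array(s['eef_pos']);yaw=s['ee_rot'][2]+np.pi
ex=np.array([np.cos(yaw),np.sin(yaw),0]);ey=np.array([-np.sin(yaw),np.cos(yaw),0]);ez=np.array([0,0,1])
im=cv2.imread('pics/w6.png')
for gx,gz in((-.0064,.0999),(-.005,.0975)):
    pt=lambda x,y,z:p-.047*ez+ex*(x-gx)+ey*(y-.0004)+ez*(z-gz)
    print('tip edges',proj(0,pt(-.0225,0,.044),i),proj(0,pt(-.0175,0,.0425),i),'top',proj(0,pt(-.018,-.006,.113),i),proj(0,pt(-.018,.006,.113),i),'bot',proj(0,pt(-.018,-.006,.067),i),proj(0,pt(-.018,.006,.067),i),'leg',pt(-.02,0,.0425))
H=back(i,(277.5,187),.132);print('hole',H)
print(im[195:245,277,1]);print(im[262:310:1,277,1]);print(im[187,262:294,1]);print(im[212,268:288,1]);print(im[170:205,277,1])
print(arm.get_state()['t'])
```

```text
tip edges [275.6603 210.6598] [275.6752 217.9051] top [260.24   276.8157] [290.3368 276.795 ] bot [264.0693 232.9674] [287.0737 232.9559] leg [0.5246 0.1906 0.184 ]
tip edges [275.6484 209.6847] [275.6636 217.0387] top [259.9232 276.6746] [290.6042 276.6535] bot [263.8848 232.2124] [287.229  232.2008] leg [0.5255 0.1896 0.1864]
hole [0.5252 0.188  0.132 ]
[115 115 114 114 113 108 115 172 227 222 224 224 160  45  65  68  68  68
  69  68  70  78  77  76  77  83  95  93  94  94  93  93  94  99 106 104
  85  78  77  79  79  78  81  80  80  80  80  79  81  80]
[ 81  81  81  80  82  81  80  80  81  80  81  80  79  80  95 108 117 118
 119 123 124 126 126 125 127 125 124 122 122 121 120 120 120 126 119  41
  27  34  40  43  48  55  64  66  69  75  81  77]
[114 115 114 109 107 113 113 100 152 218 226 223 223 224 221 219 217 220
 205 147 105 111 113 115 115 113 110 118 184 227 219 218]
[138 135 131 147 185 160  51  65  68  68  66  66  57  98 184 225 218 218
 219 215]
[159 186 192 177 147 179 188 183 181 180 183 168  97 151 224 224 221 219
 215 217 221 229 220 111  92 115 115 114 114 113 108 115 172 227 222]
12.7167
```

Call:
{"api": "move_arm", "payload": {"increments": [{"dx":-0.0005,"dy":-0.001,"dz":0.01,"twist":0,"jaw":-1},{"dx":0,"dy":0,"dz":0.012,"twist":0,"jaw":-1},{"dx":0,"dy":0,"dz":0.012,"twist":0,"jaw":-1},{"dx":0,"dy":0,"dz":0.008,"twist":0,"jaw":-1},{"dx":0,"dy":0,"dz":0,"twist":0,"jaw":-1},{"dx":0,"dy":0,"dz":0,"twist":0,"jaw":-1}]}}

```text
t: 13.22
eef_pos: [0.5161, 0.2019, 0.2465]
ee_rot: [3.14, -0.0, -0.869]
force: [0.2, 1.0, -0.4]
width: 0.0119
gripper_force: 45.0
```

Run:
```python
from h import *
st();im,i=see('wrist',(),'w7.png')
cv2.imwrite('pics/c7.png',cv2.resize(im[160:260,210:343],(798,600),interpolation=2))
```

```text
t 13.2167 p [0.5161 0.2019 0.2465] r [ 3.1403 -0.0002 -0.8687] F [ 0.1841  1.0199 -0.4236] w 0.01188483080650572 g 44.99700844287872 q [ 0.7264  0.1969 -0.3219  0.0002 -1.0533 -0.0244]
```

View pics/c7.png

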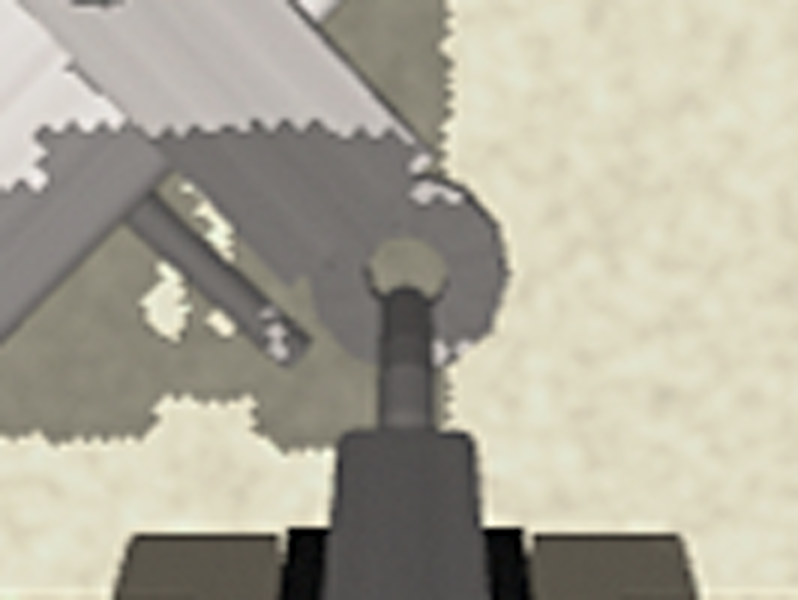

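The crop shows the leg (col 407, end at row 287) in line with the hole (col 407, rows 237–305); it needs about 1 mm more along tool x.

Call:
{"api": "move_arm", "payload": {"increments": [{"dx":0.001,"dy":0,"dz":0.003,"twist":0,"jaw":-1},{"dx":0,"dy":0,"dz":0.004,"twist":0,"jaw":-1},{"dx":0,"dy":0,"dz":0.004,"twist":0,"jaw":-1},{"dx":0,"dy":0,"dz":0.004,"twist":0,"jaw":-1},{"dx":0,"dy":0,"dz":0,"twist":0,"jaw":-1},{"dx":0,"dy":0,"dz":0,"twist":0,"jaw":-1}]}}

```text
t: 13.77
eef_pos: [0.5164, 0.2013, 0.2315]
ee_rot: [3.141, 0.0, -0.868]
force: [-1.5, 0.5, -1.3]
width: 0.0117
gripper_force: 45.0
```

Call:
{"api": "move_arm", "payload": {"increments": [{"dx":0,"dy":0,"dz":0.004,"twist":0,"jaw":-1},{"dx":0,"dy":0,"dz":0.004,"twist":0,"jaw":-1},{"dx":0,"dy":0,"dz":0.004,"twist":0,"jaw":-1},{"dx":0,"dy":0,"dz":0,"twist":0,"jaw":-1},{"dx":0,"dy":0,"dz":0,"twist":0,"jaw":-1}]}}

```text
t: 14.18
eef_pos: [0.5164, 0.2014, 0.2197]
ee_rot: [3.141, 0.001, -0.868]
force: [-2.9, 2.6, -1.7]
width: 0.0117
gripper_force: 45.0
```

Call:
{"api": "move_arm", "payload": {"increments": [{"dx":-0.001,"dy":0,"dz":0,"twist":0,"jaw":-1},{"dx":0,"dy":0,"dz":0,"twist":0,"jaw":-1},{"dx":0,"dy":0,"dz":0,"twist":0,"jaw":-1}]}}

```text
t: 14.43
eef_pos: [0.5163, 0.202, 0.2202]
ee_rot: [-3.141, -0.0, -0.868]
force: [-0.6, -0.5, -1.8]
width: 0.012
gripper_force: 45.0
```

Call:
{"api": "move_arm", "payload": {"increments": [{"dx":0,"dy":0,"dz":0.002,"twist":0,"jaw":-1},{"dx":0,"dy":0,"dz":0.002,"twist":0,"jaw":-1},{"dx":0,"dy":0,"dz":0.002,"twist":0,"jaw":-1},{"dx":0,"dy":0,"dz":0,"twist":0,"jaw":-1},{"dx":0,"dy":0,"dz":0,"twist":0,"jaw":-1}]}}

```text
t: 14.85
eef_pos: [0.5163, 0.202, 0.2139]
ee_rot: [3.141, -0.0, -0.868]
force: [0.6, 0.3, -1.1]
width: 0.0118
gripper_force: 45.0
```

Call:
{"api": "move_arm", "payload": {"increments": [{"dx":-0.0002,"dy":0.0002,"dz":0.002,"twist":0,"jaw":-1},{"dx":-0.0001,"dy":0.0001,"dz":0.002,"twist":0,"jaw":-1},{"dx":-0.0001,"dy":0.0001,"dz":0.002,"twist":0,"jaw":-1},{"dx":0,"dy":0,"dz":0,"twist":0,"jaw":-1},{"dx":0,"dy":0,"dz":0,"twist":0,"jaw":-1}]}}

```text
t: 15.27
eef_pos: [0.5158, 0.2022, 0.2083]
ee_rot: [-3.141, -0.0, -0.868]
force: [0.4, -1.9, 2.4]
width: 0.012
gripper_force: 45.0
```

Call:
{"api": "move_arm", "payload": {"increments": [{"dx":-0.0001,"dy":0.0002,"dz":0.002,"twist":0,"jaw":-1},{"dx":-0.0001,"dy":0.0001,"dz":0.002,"twist":0,"jaw":-1},{"dx":-0.0001,"dy":0.0001,"dz":0.002,"twist":0,"jaw":-1},{"dx":0,"dy":0,"dz":0,"twist":0,"jaw":-1},{"dx":0,"dy":0,"dz":0,"twist":0,"jaw":-1}]}}

```text
t: 15.68
eef_pos: [0.5152, 0.2022, 0.202]
ee_rot: [-3.141, -0.0, -0.868]
force: [0.0, -0.3, 5.2]
width: 0.0121
gripper_force: 45.0
```

Run:
```python
from h import *
st()
im,i=see('side',('tongue_mid','hook_tip'),'s8.png');st()
```

```text
t 15.6833 p [0.5152 0.2022 0.202 ] r [-3.1415 -0.0001 -0.8677] F [ 0.0473 -0.3412  5.2432] w 0.012103313398876632 g 44.99839961528778 q [ 0.7279  0.2375 -0.3816  0.0001 -0.9516 -0.0249]
side tongue_mid [0.5258 0.1866 0.1185] 0.67 [239.1646 164.0854]
side tongue_mid [ 0.6272 -0.2734 -0.0013] 0.61 [340.138  291.5477]
side hook_tip [ 0.3953 -0.3176  0.01  ] 0.92 [265.6901 335.1151]
side hook_tip [ 0.5431 -0.1138  0.0068] 0.79 [286.1107 256.9551]
t 15.8333 p [0.5152 0.2022 0.2022] r [-3.1413 -0.     -0.8677] F [-0.3662 -0.3551  4.3209] w 0.011671855844470204 g 44.99842822551727 q [ 0.7279  0.2373 -0.3816  0.0001 -0.9517 -0.0249]
```

Call:
{"api": "move_arm", "payload": {"increments": [{"dx":-0.0001,"dy":0.0001,"dz":0.001,"twist":0,"jaw":-1},{"dx":-0.0001,"dy":0.0001,"dz":0.001,"twist":0,"jaw":-1},{"dx":0,"dy":0,"dz":0.001,"twist":0,"jaw":-1},{"dx":0,"dy":0,"dz":0,"twist":0,"jaw":-1},{"dx":0,"dy":0,"dz":0,"twist":0,"jaw":-1}]}}

```text
t: 16.25
eef_pos: [0.5149, 0.2022, 0.1992]
ee_rot: [-3.141, -0.0, -0.868]
force: [-0.1, -0.2, 5.3]
width: 0.012
gripper_force: 45.0
```

Call:
{"api": "move_arm", "payload": {"increments": [{"dx":0,"dy":0,"dz":0.001,"twist":0,"jaw":-1},{"dx":0,"dy":0,"dz":0.001,"twist":0,"jaw":-1},{"dx":0,"dy":0,"dz":0,"twist":0,"jaw":-1},{"dx":0,"dy":0,"dz":0,"twist":0,"jaw":-1}]}}

```text
t: 16.58
eef_pos: [0.5148, 0.2021, 0.1972]
ee_rot: [-3.142, 0.0, -0.868]
force: [0.3, -0.4, 5.3]
width: 0.012
gripper_force: 45.0
```

Run:
```python
from h import *
st()
im,i=see('wrist',(),'w9.png')
cv2.imwrite('pics/c9.png',cv2.resize(im[160:260,210:343],(798,600),interpolation=2))
```

```text
t 16.5833 p [0.5148 0.2021 0.1972] r [-3.1415  0.     -0.8678] F [ 0.3307 -0.4139  5.3288] w 0.01200232267235946 g 44.99859809875488 q [ 0.7283  0.2421 -0.3882 -0.     -0.9404 -0.0253]
```

View pics/c9.png

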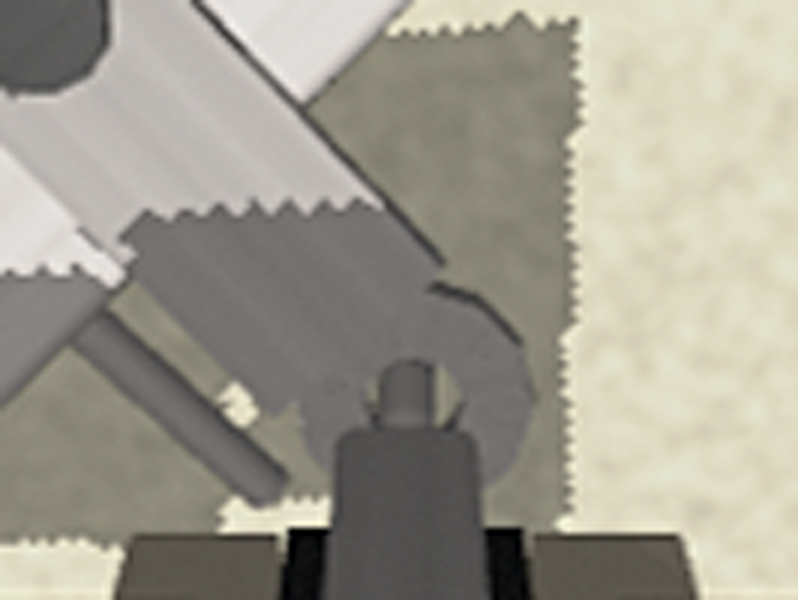

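The leg sits in the hole (cols 380–433 inside 365–455), pin to its left with the free end at (265,495). Now turn about the leg.

Call:
{"api": "move_arm", "payload": {"increments": [{"dx":0,"dy":0,"dz":0.001,"twist":0,"jaw":-1},{"dx":0.0001,"dy":-0.0015,"dz":0,"twist":0.1,"jaw":-1},{"dx":0.0001,"dy":-0.0015,"dz":0,"twist":0.1,"jaw":-1},{"dx":0.0001,"dy":-0.0015,"dz":0,"twist":0.1,"jaw":-1},{"dx":0,"dy":0,"dz":0,"twist":0,"jaw":-1},{"dx":0,"dy":0,"dz":0,"twist":0,"jaw":-1}]}}

```text
t: 17.13
eef_pos: [0.5182, 0.2039, 0.1959]
ee_rot: [3.14, -0.0, -1.169]
force: [-1.3, -1.7, 6.7]
width: 0.012
gripper_force: 45.0
```

Call:
{"api": "move_arm", "payload": {"increments": [{"dx":0.0001,"dy":-0.0015,"dz":0,"twist":0.1,"jaw":-1},{"dx":0.0001,"dy":-0.0015,"dz":0,"twist":0.1,"jaw":-1},{"dx":0,"dy":0,"dz":0,"twist":0,"jaw":-1},{"dx":0,"dy":0,"dz":0,"twist":0,"jaw":-1}]}}

```text
t: 17.47
eef_pos: [0.5209, 0.2046, 0.1958]
ee_rot: [3.14, -0.001, -1.369]
force: [-1.9, -2.3, 5.4]
width: 0.0116
gripper_force: 45.0
```

Call:
{"api": "move_arm", "payload": {"increments": [{"dx":0.0004,"dy":-0.001,"dz":0,"twist":0.1,"jaw":-1},{"dx":0.0003,"dy":-0.0014,"dz":0,"twist":0.1,"jaw":-1},{"dx":0.0001,"dy":-0.0013,"dz":0,"twist":0.09,"jaw":-1},{"dx":0,"dy":0,"dz":0,"twist":0,"jaw":-1},{"dx":0,"dy":0,"dz":0,"twist":0,"jaw":-1}]}}

```text
t: 17.88
eef_pos: [0.5249, 0.2045, 0.1959]
ee_rot: [3.141, -0.001, -1.659]
force: [-1.2, -0.9, 5.5]
width: 0.0121
gripper_force: 45.0
```

Run:
```python
from h import *
s=st();im,i=see('side',('hook_bend','tongue_mid','rivet'),'s10.png');w,wi=see('wrist',(),'w10.png')
u=proj(0,[.52,.2,.1],i).astype(int);print(u)
a=cv2.resize(im[u[1]-35:u[1]+35,u[0]-35:u[0]+35],(390,390),interpolation=2)
cv2.imwrite('pics/c10.png',np.hstack([a,cv2.resize(w[150:280,210:340],(390,390),interpolation=2)]))
```

```text
t 17.8833 p [0.5249 0.2045 0.1959] r [ 3.1405 -0.0007 -1.6586] F [-1.1834 -0.95    5.4878] w 0.012069206406265574 g 44.998143911361694 q [ 0.7188  0.2598 -0.3667 -0.0003 -0.9456 -0.8064]
side hook_bend [ 0.5399 -0.1725  0.0039] 0.76 [294.0049 273.4188]
side hook_bend [ 0.4278 -0.362   0.0046] 0.65 [285.2739 346.2267]
side tongue_mid [0.5238 0.1863 0.1132] 0.67 [238.7018 165.662 ]
[236 166]
```

View pics/c10.png

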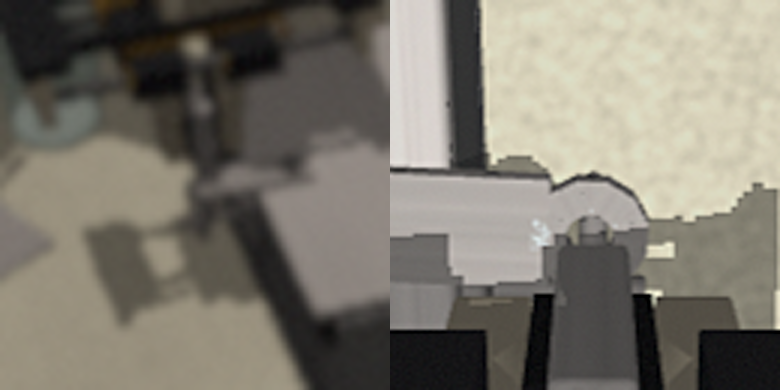

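The wrist crop shows the leg still in the hole after the turn. Now ease up until the pin takes the load.

Call:
{"api": "move_arm", "payload": {"increments": [{"dx":0,"dy":0,"dz":-0.001,"twist":0,"jaw":-1},{"dx":0,"dy":0,"dz":-0.001,"twist":0,"jaw":-1},{"dx":0,"dy":0,"dz":-0.001,"twist":0,"jaw":-1},{"dx":0,"dy":0,"dz":0,"twist":0,"jaw":-1},{"dx":0,"dy":0,"dz":0,"twist":0,"jaw":-1}]}}

```text
t: 18.55
eef_pos: [0.5249, 0.2046, 0.1978]
ee_rot: [3.14, -0.001, -1.658]
force: [4.0, 0.7, -10.2]
width: 0.012
gripper_force: 45.0
```

Call:
{"api": "move_arm", "payload": {"increments": [{"dx":0,"dy":0,"dz":-0.001,"twist":0,"jaw":-1},{"dx":0,"dy":0,"dz":0,"twist":0,"jaw":-1},{"dx":0,"dy":0,"dz":0,"twist":0,"jaw":-1}]}}

```text
t: 18.8
eef_pos: [0.5248, 0.2046, 0.1981]
ee_rot: [3.14, -0.001, -1.658]
force: [6.6, 0.8, -18.9]
width: 0.0118
gripper_force: 45.0
```

Call:
{"api": "move_arm", "payload": {"increments": [{"dx":0,"dy":0,"dz":0.001,"twist":0,"jaw":-1},{"dx":0,"dy":0,"dz":0.001,"twist":0,"jaw":-1},{"dx":0,"dy":0,"dz":0,"twist":0,"jaw":-1},{"dx":0,"dy":0,"dz":0,"twist":0,"jaw":-1}]}}

```text
t: 19.13
eef_pos: [0.5249, 0.2046, 0.1978]
ee_rot: [3.141, -0.001, -1.658]
force: [1.5, -0.9, -8.5]
width: 0.0121
gripper_force: 45.0
```

Call:
{"api": "move_arm", "payload": {"increments": [{"dx":0,"dy":0,"dz":0.0009,"twist":0,"jaw":-1},{"dx":0,"dy":0,"dz":0,"twist":0,"jaw":-1},{"dx":0,"dy":0,"dz":0,"twist":0,"jaw":-1},{"dx":0,"dy":0,"dz":0,"twist":0,"jaw":-1}]}}

```text
t: 19.47
eef_pos: [0.525, 0.2045, 0.1975]
ee_rot: [3.141, -0.0, -1.658]
force: [-3.9, -1.9, -0.4]
width: 0.0115
gripper_force: 45.0
```

Call:
{"api": "move_arm", "payload": {"increments": [{"dx":0,"dy":0.0003,"dz":0,"twist":0,"jaw":-1},{"dx":0,"dy":0,"dz":0,"twist":0,"jaw":-1},{"dx":0,"dy":0,"dz":0,"twist":0,"jaw":-1}], "force": 12}}

```text
t: 19.72
eef_pos: [0.525, 0.2047, 0.1974]
ee_rot: [-3.142, -0.0, -1.658]
force: [-4.0, -2.5, 2.0]
width: 0.0122
gripper_force: 12.0
```

Call:
{"api": "move_arm", "payload": {"increments": [{"dx":0,"dy":0,"dz":0,"twist":0,"jaw":-1},{"dx":0,"dy":0,"dz":0,"twist":0,"jaw":-1},{"dx":0,"dy":0,"dz":0,"twist":0,"jaw":-1}], "force": 3}}

```text
t: 19.97
eef_pos: [0.5252, 0.2049, 0.1974]
ee_rot: [-3.141, 0.0, -1.658]
force: [-2.5, -1.1, 3.4]
width: 0.0122
gripper_force: 3.0
```

Run:
```python
from h import *
s=st();im,i=see('wrist',('tongue_mid','rivet','hook_grip'));see('side',('tongue_mid','rivet','hook_grip'),k=1);im=cv2.imread('pics/w10.png')
```

```text
t 19.9667 p [0.5252 0.2049 0.1974] r [-3.1411  0.0003 -1.6578] F [-2.4633 -1.0599  3.3789] w 0.012211658935504244 g 3.005080930888653 q [ 0.7192  0.2581 -0.3652  0.0001 -0.9469 -0.8063]
wrist tongue_mid [0.523  0.1841 0.1176] 0.79 [278.1279 216.216 ]
wrist rivet [0.5642 0.1868 0.1188] 0.98 [199.0074 228.4129]
wrist hook_grip [0.5261 0.2047 0.1508] 0.74 [275.2699 285.6959]
side tongue_mid [0.5243 0.1891 0.1154] 0.73 [238.4751 164.5074]
side rivet [0.5703 0.1879 0.1193] 0.88 [252.7369 159.5387]
side hook_grip [ 0.4944 -0.0889  0.007 ] 0.82 [266.5432 256.2497]
```

Call:
{"api": "move_arm", "payload": {"increments": [{"dx":0,"dy":0,"dz":0,"twist":0,"jaw":-0.7},{"dx":0,"dy":0,"dz":0,"twist":0,"jaw":-0.65},{"dx":0,"dy":0,"dz":0,"twist":0,"jaw":-0.6},{"dx":0,"dy":0,"dz":0,"twist":0,"jaw":-0.55},{"dx":0,"dy":0,"dz":0,"twist":0,"jaw":-0.5},{"dx":0,"dy":0,"dz":0,"twist":0,"jaw":-0.4},{"dx":0,"dy":0,"dz":0,"twist":0,"jaw":-0.2},{"dx":0,"dy":0,"dz":0,"twist":0,"jaw":-0.2},{"dx":0,"dy":0,"dz":0,"twist":0,"jaw":-0.2}]}}

```text
t: 21.12
eef_pos: [0.5251, 0.2049, 0.1972]
ee_rot: [-3.142, 0.0, -1.658]
force: [1.0, 1.2, -0.1]
width: 0.0345
gripper_force: 0.0
```

Run:
```python
from h import *
s=st();see('wrist',('tongue_mid','rivet','hook_grip'),'w11.png',k=1);see('side',('tongue_mid','rivet'),k=1)
a=cv2.cvtColor(cv2.imread('pics/w11.png'),6)
```

```text
t 21.1167 p [0.5251 0.2049 0.1972] r [-3.1415  0.     -1.6577] F [ 0.978   1.201  -0.1303] w 0.0345318156509714 g 0.0 q [ 0.7193  0.2583 -0.3656  0.     -0.9469 -0.8062]
wrist tongue_mid [0.5232 0.1885 0.1189] 0.88 [278.1166 225.5555]
wrist rivet [0.5635 0.1849 0.1202] 0.64 [198.757  226.2906]
wrist hook_grip [0.5283 0.2043 0.1523] 0.84 [269.7655 287.6221]
side tongue_mid [0.5244 0.1882 0.1169] 0.55 [238.5771 164.2999]
side rivet [0.6843 0.4226 0.0017] 0.59 [259.5978 136.8025]
```

Call:
{"api": "move_arm", "payload": {"increments": [{"dx":0,"dy":0,"dz":-0.005,"twist":0,"jaw":-0.1},{"dx":0,"dy":0,"dz":-0.01,"twist":0,"jaw":0},{"dx":0,"dy":0,"dz":-0.01,"twist":0,"jaw":0},{"dx":0,"dy":0,"dz":-0.015,"twist":0,"jaw":0},{"dx":0,"dy":0,"dz":-0.02,"twist":0,"jaw":0},{"dx":0,"dy":0,"dz":-0.02,"twist":0,"jaw":0},{"dx":0,"dy":0,"dz":-0.02,"twist":0,"jaw":0},{"dx":0,"dy":0,"dz":0,"twist":0,"jaw":0},{"dx":0,"dy":0,"dz":0,"twist":0,"jaw":0},{"dx":0,"dy":0,"dz":0,"twist":0,"jaw":0}]}}

```text
t: 22.3
eef_pos: [0.5248, 0.2048, 0.2977]
ee_rot: [-3.141, 0.001, -1.658]
force: [-0.6, 0.6, -0.8]
width: 0.0435
gripper_force: 0.0
```

Run:
```python
from h import *
s=st();a,_=see('wrist',('tongue_mid','rivet','hook_grip','hook_bend','hook_tip'),k=1);see('side',('tongue_mid','rivet'),k=1);see('scene',('tongue_mid',),k=1)
b=arm.grab_frame('wrist');print('moved px',(cv2.absdiff(a,b).max(2)>40).sum(),arm.get_state()['t'])
```

```text
t 22.3 p [0.5248 0.2048 0.2977] r [-3.1413  0.0007 -1.6579] F [-0.6119  0.5926 -0.8339] w 0.04348339034580289 g 0.0 q [ 0.7192  0.1719 -0.2301 -0.0003 -1.168  -0.8062]
wrist tongue_mid [0.5264 0.1861 0.1215] 0.96 [273.2708 177.319 ]
wrist rivet [0.5657 0.1831 0.1197] 0.89 [222.6609 177.3045]
wrist hook_grip [0.5283 0.2072 0.1515] 0.98 [272.8106 216.1898]
wrist hook_tip [0.5265 0.1878 0.0974] 0.85 [273.6563 172.6288]
side tongue_mid [0.5229 0.1889 0.1121] 0.86 [238.1416 165.504 ]
side rivet [0.5666 0.1855 0.1196] 0.7 [251.8919 160.2702]
scene tongue_mid [0.5259 0.1897 0.1199] 0.71 [358.9531 214.9639]
moved px 907 22.9
```

Run:
```python
from h import *
a,_=see('wrist',('hook_tip','hook_grip','tongue_mid'),k=1);b,_=see('wrist',('hook_tip','hook_grip','tongue_mid'),k=1)
print((cv2.absdiff(a,b).max(2)>40).sum())
print(arm.job_done())
```

```text
wrist hook_tip [0.5233 0.1896 0.1   ] 0.56 [277.7555 175.3812]
wrist hook_grip [0.5255 0.2042 0.1506] 0.88 [276.5303 211.8326]
wrist tongue_mid [0.5257 0.19   0.1205] 0.57 [274.7579 182.105 ]
wrist hook_tip [0.5232 0.1906 0.1002] 0.6 [278.0111 176.5303]
wrist hook_grip [ 0.4952  0.4172 -0.0014] 0.57 [314.5491 327.2641]
wrist tongue_mid [0.5228 0.1871 0.1205] 0.91 [278.1845 178.1007]
151
the job is handed in; nothing more can be done
None
```

The job is handed in with no verdict returned: the hook is through the tongue's hole, its large end appears caught under the pin (lifting met 19 N), and after I let go the lid measured about 0.03–0.04 rad open.

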